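# Feed the card press and shut its guard

## Task

Using only your fingertips, push the loaded card carrier along its rails into the press until it is fully home against the end stop, then push the clear guard door fully shut behind it and let go. Nothing is to be picked up: the carrier must stay down flat between its rails, and the beaker, the jar and the screwdriver must be left where they are.

Things in the scene. Friction and masses are not known exactly. Their poses are not given: they have to be found in the camera images.
- press: Fixed steel and aluminium card press. Origin on the bench in the middle of the mouth; +x = feed direction into the press, z up. Base plate 430 x 230 mm (x -180 to +250), top 20 mm above the bench. Two guide rails along x, x -180 to +150, inner faces at y +-42, tops 32 mm up. Clear side screens at y +-108, x +30 to +170, up to 105 mm; closing post at x +12, y +100, 95 mm high.
- press_stop (a point): centre of the foot of the end stop's face, at press x = +150 mm, y 0, 20 mm above the bench; the carrier's front end meets it when fully home
- press_head (a point): lower front edge of the press head, at press x = +105 mm, y 0, 70 mm above the bench; from here on in +x the head fills the space from 70 to 235 mm above the bench, so keep the gripper out of it
- carrier: Loose aluminium card carrier, about 0.4 kg, lying between the rails with 2 mm play each side, slides at a push of a few N. Plate 130 (x) x 80 x 12 mm with white cards on it; origin at the centre of its underside, 20 mm above the bench; axes parallel to the press's. Fully home: origin at press x = +85 mm. It starts 80 to 135 mm short of that.
- carrier_lip (a point): middle of the top edge of the outer face of the upright push lip at the carrier's rear (-x) end; this face, looking to -x, is the one to push. It is at carrier x = -65 mm. Lip 70 mm wide (y), 8 mm thick, from the plate up to 66 mm above the bench. When home the face is at press x = +20 mm. Axes as the carrier's
- guard (a joint): Guard door angle, rad: 0 = shut (limit stop; panel across the mouth along the press's y axis at press x = 0); grows as it swings out towards -x of the press. Starts at 1.45 to 1.7, opens to 1.9. No latch or spring: a light friction hinge (0.05 N m, damping 0.04 N m s/rad), it stays where left. It cannot shut while the carrier's lip stands in the mouth.
- guard_hinge (a point): on the guard's vertical hinge axis at mid-height (85 mm above the bench), at press x 0, y -100 mm; hinge post radius 7 mm, 125 mm high. Axes turn with the guard: +y along the panel to the free edge, -x out of the outer face (push this to shut it). Frame's outer face lies 4 mm, the clear pane's 2.5 mm from the axis plane.
- guard_edge (a point): middle of the guard's free vertical edge, 187 mm from the hinge axis, 85 mm above the bench; axes as guard_hinge. The panel, a clear pane in an 8 mm thick aluminium frame, spans 13 to 187 mm from the hinge axis and 42 to 128 mm above the bench
- beaker: loose open steel beaker, 64 mm across, 70 mm high, standing upstream of the rails; origin at the centre of its underside. Leave alone.
- jar: loose closed white jar with a grey cap, 50 mm across, 70 mm high, standing beside the press on its +y side; origin at the centre of its underside. Leave alone.
- driver: loose screwdriver, 160 mm long, with a grey handle, lying beside the press on its +y side; origin at its middle, on the underside. Leave alone.
Mind the look-alikes: they are no part of the job. Of the things that look like the carrier, the middle-sized one is meant.

How it is judged:
On the way, in this order (a step that is already met when the one before it is completed fails the run):
1. the carrier is pushed home against the end stop with the guard still open (x of carrier in the frame of press above 0.081 m and z of carrier in the frame of press below 0.024 m and value of joint guard above 0.5 rad), for 0.2 s.
2. the guard is pushed shut, the carrier still home (x of carrier in the frame of press above 0.081 m and value of joint guard below 0.06 rad), for 0.2 s.
At the end, for the whole second after the job is handed in: The carrier lies flat between its rails within 4 mm of the end stop, the guard is shut to within 0.06 rad, and both are at rest (all of step 2 and z of carrier in the frame of press below 0.024 m and angle between carrier's own z axis and vertical below 0.06 rad and y of carrier in the frame of press between -0.005 and 0.005 m and velocity of joint guard between -0.05 and 0.05 rad/s and linear speed of carrier below 0.01 m/s); the robot touches nothing.
It fails at once if the carrier is lifted or tipped (more than 10 mm off the base plate, or 0.15 rad) (z of carrier in the frame of press above 0.03 m or angle between carrier's own z axis and vertical above 0.15 rad).
It fails at once if the beaker is moved more than 20 mm (distance of beaker from where it was at the start of the episode above 0.02 m).
It fails at once if the jar is moved more than 20 mm (distance of jar from where it was at the start of the episode above 0.02 m).
It fails at once if the screwdriver is moved more than 20 mm (distance of driver from where it was at the start of the episode above 0.02 m).
It also fails if it takes over 51 s, if anything falls off the work surface, if the arm or the gripper's body presses on something with over 40 N, if the wrist force passes 120 N, or if a joint passes its speed limit or range.

## Robot

A 7-joint arm with a two-finger parallel gripper is mounted at the origin on the work surface. World frame = base frame: x ahead of the robot, y to its left, z up, the work surface at z = 0. Lengths are in m, angles in rad, forces in N, time in s.
With the tool pointing down it reaches from about 0.425 to 0.825 m from the base axis. Payload 3.6 kg.
Tool frame: the origin (TCP) lies midway between the tips of the shut fingers; the grasp point (between the pads) lies 19 mm behind it (pinch_z is the z of the grasp point in the tool frame, in m); z points along the fingers, y is the line along which they close (so a half turn about z gives the same grasp; the last joint's range is limited). The gripper opens to 85 mm and grips with 20 to 120 N. Pads are 22 mm wide; open, the fingers measure 114 mm over their backs; the gripper's body (76 mm by 85 mm) begins 54 mm behind the grasp point. The pads swing forward as they close: fully open they stand 13 mm farther back than shut.
Start: joints at [1.083, 0.615, -0.013, 1.423, 0.008, 1.103, -0.04], TCP at [0.29, -0.582, 0.231] pointing down, gripper open.
Joint ranges: [-3.12, 3.12], [-0.3, 2.06], [-1.34, 1.32], [0.26, 2.42], [-1.36, 4.5], [0.01, 1.98], [-2.84, 2.84]. Speed limits (rad/s): [2.79, 2.79, 3.14, 3.14, 3.14, 3.14, 3.14].

## Interface

Orientations are given as a rotation vector (axis times angle).
In Python, from bench import read_state, read_camera, camera_params, job_done, pinch_z gives the robot as it stands.
- The arm moves only by the shell command python3 -m handwheel 'ROWS' [FORCE]. ROWS is JSON, a list of rows, each a list of 7 numbers: the closure, from 0 (fully open) to 1 (shut), then the shift along the tool's x, y, z in m, then the turn, a rotation vector about the tool's x, y, z in rad. A call has 1 to 5 rows; each row shifts and turns the commanded pose from where the row before left it, along the tool's axes as they then stand; what a row does not reach is not made up. A row lasts 1/10 s, in which the tool goes at most 50 mm and 8.59 degrees, less where a joint would pass 70% of its speed; a pose out of reach is approached as far as the arm can. A call is refused whole if a number of a shift passes 0.05 or a number of a turn 0.15, either way. A call with a gripper value outside its range is refused whole. The fingers move at their own pace and stop on an object; FORCE is the grip in N (left out, the last holds). Time passes only in rows, so rows that do not move let the fingers close. It gives the time, the measured TCP pose, the force, the opening and the grip force at its end, in the units of the state.
- read_state(): the state, without advancing time (a new reading comes with each control period).
- read_camera(name): name is "side" or "top" or "wrist"; returns the picture (400x640x3 uint8, red, green, blue); there is no depth.
- camera_params(name): a dict with "K" (3x3 intrinsics, pixels), "eye" and "rotation" of the camera in the world; the wrist camera has in their place "mount" (4x4, takes a point from camera to tool coordinates, whose origin is the TCP and whose axes are the flange's). Camera axes: x right, y up, looking along -z (the intrinsics and any distortion apply to the point x, -y, -z); pixel columns grow to the right and rows downward; lengths in m; the calibration is good to about 2 mm. A picture is of the moment at which its call begins: read the wrist's pose just before it. camera_params takes no time and is no camera call.
- job_done(): hands the job in; it is judged then, once.
The state is a dict: "time": time; "qpos": joint angles; "joint_vel": joint speeds; "joint_efforts": joint torques, N m; "tcp_pos": TCP position; "eef_rot": TCP orientation; "wrist_force": force on the tool from outside, world axes, zero at the start; "wrist_torque": the same for the moment, N m; "grip_width": finger opening in m; "gripper_force": force on a finger pad.
Only numpy, scipy, OpenCV 4.12 (cv2) and the standard library are available. Lean on these libraries where they do the work, as an engineer would, in place of code of your own. Each camera call takes 0.05 s, during which the arm holds its last target. There are 200 camera calls.

## Working session

There is one attempt and no reset: what is moved stays moved. The work goes in short steps, Python scripts to look and compute and a shell command to move; the robot and the scene stay as the last step left them, time stands still between calls to the robot, and variables do not carry over. Pictures are saved under pics/ and viewed, at most 10 in all, crops included, and the job is handed in when it is done.

```bash
mkdir -p pics; python3 - <<'E'
from bench import *
import cv2,json
s=read_state();print(s)
for n in("top","side"):
    cv2.imwrite(f"pics/{n}0.png",read_camera(n)[:,:,::-1]);print(n,camera_params(n))
print(camera_params("wrist"))
E
```

```text
{'time': 0.0, 'qpos': array([ 1.08253975,  0.61593339, -0.0126197 ,  1.42491585,  0.00807791,
        1.10339516, -0.04040458]), 'joint_vel': array([ 6.14683355e-04,  6.64899127e-05,  7.38531199e-04, -8.29495090e-04,
       -1.70204171e-03, -3.63986526e-04, -4.34720279e-04]), 'joint_efforts': array([ 3.04965636e-05, -4.69220495e+01,  2.59329155e-01, -1.71038353e+01,
        9.96145362e-03,  9.76198877e-03,  6.96923351e-06]), 'tcp_pos': array([ 0.28926023, -0.58122806,  0.23012331]), 'eef_rot': array([-3.05575096e+00, -7.18403705e-01,  9.60020436e-04]), 'wrist_force': array([ 0.55315426, -0.24586766, -0.59325789]), 'wrist_torque': array([ 0.00621469, -0.01488562,  0.00493561]), 'gripper_force': 0.0, 'grip_width': 0.08535282506148055}
top {'K': array([[493.69533251,   0.        , 325.92851979],
       [  0.        , 493.69533251, 203.07375177],
       [  0.        ,   0.        ,   1.        ]]), 'eye': array([0.379996  , 0.1018278 , 1.17753259]), 'rotation': array([ 0.11832634, -0.12479697, -1.56044465])}
side {'K': array([[416.87304152,   0.        , 315.9061169 ],
       [  0.        , 416.87304152, 203.53810894],
       [  0.        ,   0.        ,   1.        ]]), 'eye': array([0.09297198, 0.65187546, 0.60781069]), 'rotation': array([ 0.37829656, -1.12788104, -2.21763388])}
{'K': array([[350.03661402,   0.        , 317.292214  ],
       [  0.        , 350.03661402, 197.95296718],
       [  0.        ,   0.        ,   1.        ]]), 'mount': array([[ 3.90626859e-04,  9.66087683e-01,  2.58213933e-01,
         6.54777357e-02],
       [ 9.99999782e-01, -5.14832169e-04,  4.13402338e-04,
        -5.42244445e-04],
       [ 5.32319746e-04,  2.58213716e-01, -9.66087674e-01,
        -1.42092459e-01],
       [ 0.00000000e+00,  0.00000000e+00,  0.00000000e+00,
         1.00000000e+00]])}
```

View pics/top0.png

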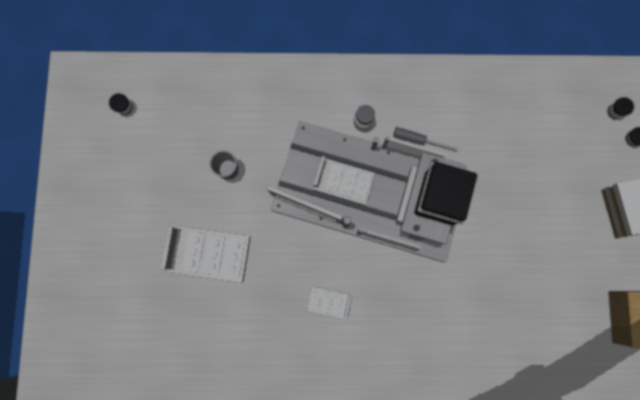

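View pics/side0.png

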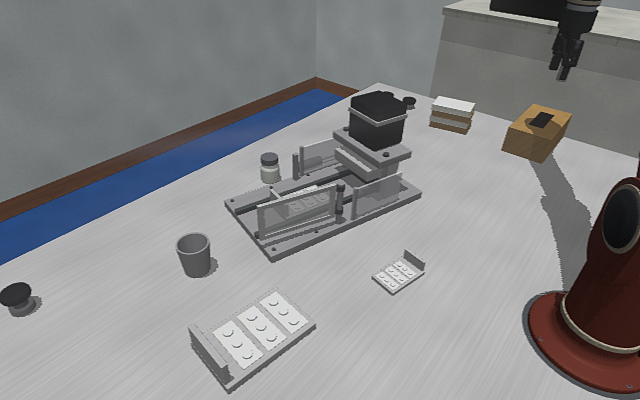

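Top view: three card trays are visible, a large one at (205,255), a small one at (330,302) and a middle-sized one between the press rails at (345,182). The middle one fits the description, and I'll confirm it in a crop. The door runs from its hinge at (347,221) to its free edge at (270,189). The beaker is at (226,167), the jar at (365,117) and the driver at (425,139).

```bash
python3 - <<'E'
import cv2
a=cv2.imread("pics/top0.png")[100:275,255:485]
cv2.imwrite("pics/crop0.png",cv2.resize(a,None,fx=3.4,fy=3.4,interpolation=cv2.INTER_CUBIC))
E
```

```text
(no output)
```

View pics/crop0.png

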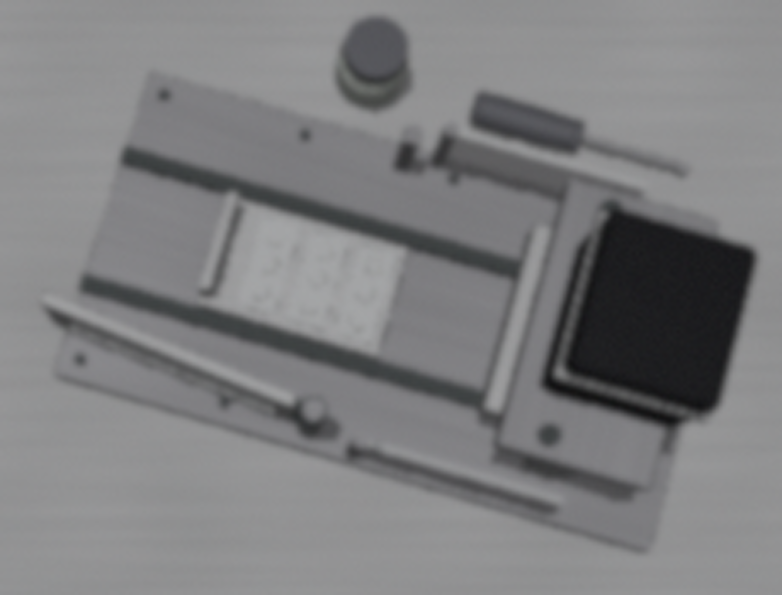

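The crop confirms the middle-sized carrier, with its lip and three card columns, lying between the rails. The crop pixels that matter are the plate corners at (152,72), (55,375) and (648,550), the hinge at (313,408), the door edge at (45,300) and the lip from (230,193) to (203,291).

```bash
cat > h.py <<'E'
import numpy as np,cv2
from bench import *
from scipy.spatial.transform import Rotation as R
from scipy.optimize import least_squares
def cam(n):
    c=camera_params(n);K=c["K"]
    if n=="wrist":
        s=read_state();T=np.eye(4);T[:3,:3]=R.from_rotvec(s["eef_rot"]).as_matrix();T[:3,3]=s["tcp_pos"]
        M=T@c["mount"];return K,M[:3,3],M[:3,:3]
    return K,np.array(c["eye"]),R.from_rotvec(c["rotation"]).as_matrix()
def proj(P,c):
    K,e,Q=c;p=(np.atleast_2d(P)-e)@Q;p=np.c_[p[:,0],-p[:,1],-p[:,2]]@K.T;return p[:,:2]/p[:,2:]
def ray(uv,z,c):
    K,e,Q=c;d=np.linalg.solve(K,[*uv,1]);d=Q@(d*[1,-1,-1]);return e+d*(z-e[2])/d[2]
def press2w(p,pose):
    x,y,a=pose;p=np.atleast_2d(p);return np.c_[x+np.cos(a)*p[:,0]-np.sin(a)*p[:,1],y+np.sin(a)*p[:,0]+np.cos(a)*p[:,1],p[:,2]]
E
python3 - <<'E'
from h import *
c=cam("top"); f=lambda u:np.array([255+u[0]/3.4,100+u[1]/3.4])
pts={(152,72):(-.18,.115,.02),(55,375):(-.18,-.115,.02),(648,550):(.25,-.115,.02),(313,408):(0,-.1,.125)}
U=np.array([f(k) for k in pts]);P=np.array(list(pts.values()))
r=least_squares(lambda q:(proj(press2w(P,q),c)-U).ravel(),[.4,.05,-1.8]);print(r.x,r.fun.reshape(-1,2).round(1))
x,y,a=r.x
def inv(w):return np.array([[np.cos(a),np.sin(a)],[-np.sin(a),np.cos(a)]])@(w[:2]-[x,y])
for n,u,z in[("lipA",(230,193),.066),("lipB",(203,291),.066),("edge",(45,300),.128),("jar",(377,45),.07)]:
    w=ray(f(u),z,c);print(n,w.round(4),inv(w).round(4))
w=ray((224,161),.07,c);print("beaker",w,inv(w))
print(np.array(press2w([[0,-.1,.02]],r.x)))
E
```

```text
[ 0.60334231  0.02367638 -1.85387066] [[-0.6 -0.7]
 [-0.6 -0.3]
 [ 0.8  0.5]
 [ 0.4  0.3]]
lipA [0.662  0.1061 0.066 ] [-0.0955  0.0333]
lipB [0.594  0.1238 0.066 ] [-0.0935 -0.0369]
edge [0.5755 0.2229 0.128 ] [-0.1835 -0.0824]
jar [0.7663 0.0058 0.07  ] [-0.0284  0.1614]
beaker [0.64919643 0.33279235 0.07      ] [-0.30962103 -0.04230966]
[[0.50732218 0.05160727 0.02      ]]
```

```bash
python3 -m handwheel '[[1,0,0,-0.03,0,0,-0.138],[1,0,0,-0.03,0,0,-0.138],[1,0,0,-0.03,0,0,-0.138],[1,0,0,-0.03,0,0,-0.138],[1,0,0,0,0,0,-0.138]]' 30; python3 -m handwheel '[[1,0.03,0,0,0,0,-0.137],[1,0.045,0.008,0,0,0,0],[1,0.045,0.008,0,0,0,0],[1,0.045,0.008,0,0,0,0],[1,0.045,0.008,0,0,0,0]]'
```

```text
time: 0.6
tcp_pos: [0.2905, -0.5834, 0.3562]
eef_rot: [2.623, 1.713, -0.001]
wrist_force: [-0.5, 0.0, -0.2]
grip_width: 0.012
gripper_force: 0.0
time: 1.1
tcp_pos: [0.3829, -0.3886, 0.3509]
eef_rot: [-2.511, -1.886, 0.0]
wrist_force: [1.1, 0.0, -0.6]
grip_width: -0.0003
gripper_force: 0.0
```

```bash
python3 -m handwheel '[[1,0.045,0.008,0,0,0,0],[1,0.045,0.008,0,0,0,0],[1,0.045,0.008,0,0,0,0],[1,0.045,0.008,0,0,0,0],[1,0.045,0.008,0,0,0,0]]'; python3 -m handwheel '[[1,0.045,0.008,0,0,0,0],[1,0.045,0.008,0,0,0,0],[1,0.045,0.008,0,0,0,0],[1,0.045,0.008,0,0,0,0],[1,0.045,0.008,0,0,0,0]]';python3 -m handwheel '[[1,0.045,0.008,0,0,0,0],[1,0.045,0.008,0,0,0,0],[1,0.045,0.004,0,0,0,0],[1,0,0,0.04,0,0,0],[1,0,0,0,0,0,0]]'
python3 - <<'E'
from h import *
s=read_state();print(s["tcp_pos"],R.from_rotvec(s["eef_rot"]).as_matrix().round(3))
c=cam("wrist");im=read_camera("wrist")[:,:,::-1];cv2.imwrite("pics/w1.png",im)
q=[.60334,.02368,-1.85387]
for n,p in dict(lip=(-.0945,0,.066),A=(-.0945,.035,.066),B=(-.0945,-.035,.066),hinge=(0,-.1,.125),stop=(.15,0,.02),c1=(-.18,.115,.02),c2=(-.18,-.115,.02)).items():print(n,proj(press2w([p],q),c).round(0))
E
```

```text
time: 1.6
tcp_pos: [0.4839, -0.1838, 0.3511]
eef_rot: [-2.511, -1.887, 0.001]
wrist_force: [0.6, -0.5, 0.1]
grip_width: 0.0003
gripper_force: 0.0
time: 2.1
tcp_pos: [0.585, 0.0209, 0.3509]
eef_rot: [-2.512, -1.887, 0.002]
wrist_force: [0.6, -1.4, 0.9]
grip_width: -0.0002
gripper_force: 0.0
time: 2.6
tcp_pos: [0.638, 0.1441, 0.3045]
eef_rot: [-2.504, -1.889, 0.021]
wrist_force: [-0.8, -1.0, -0.5]
grip_width: -0.0001
gripper_force: 0.0
[0.63801612 0.1441257  0.30452469] [[ 0.274  0.962 -0.014]
 [ 0.962 -0.274 -0.004]
 [-0.008 -0.012 -1.   ]]
lip [[320. 192.]]
A [[351. 192.]]
B [[289. 192.]]
hinge [[222. 294.]]
stop [[319. 349.]]
c1 [[418. 113.]]
c2 [[224. 112.]]
```

View pics/w1.png

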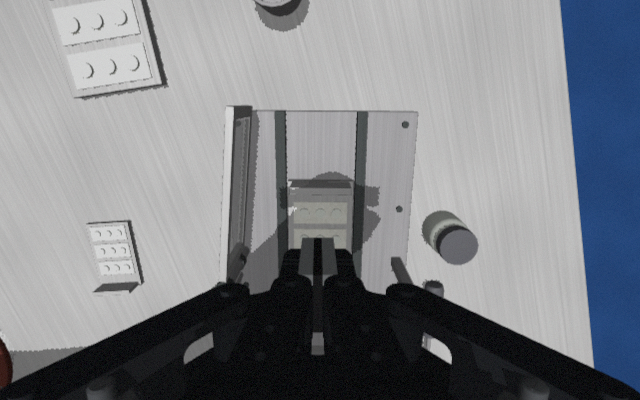

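The wrist view shows the lip's top edge at about row 190, columns 289–352, against a predicted 192 and 289–351. The estimate holds. Next I back off 20 mm and descend behind the lip.

```bash
python3 -m handwheel '[[1,0.02,0,0,0,0,0],[1,0,0,0.045,0,0,0],[1,0,0,0.045,0,0,0],[1,0,0,0.045,0,0,0],[1,0,0,0.045,0,0,0]]'; python3 -m handwheel '[[1,0,0,0.045,0,0,0],[1,0,0,0.03,0,0,0],[1,0,0,0,0,0,0],[1,0,0,0,0,0,0]]'
python3 - <<'E'
from h import *
s=read_state();print(s["tcp_pos"],R.from_rotvec(s["eef_rot"]).as_matrix().round(3))
E
```

```text
time: 3.15
tcp_pos: [0.649, 0.1607, 0.1323]
eef_rot: [2.513, 1.881, 0.006]
wrist_force: [0.9, 0.4, -0.7]
grip_width: 0.0001
gripper_force: 0.0
time: 3.55
tcp_pos: [0.6489, 0.1619, 0.0582]
eef_rot: [2.512, 1.884, 0.004]
wrist_force: [0.1, -0.9, 0.2]
grip_width: 0.0001
gripper_force: 0.0
[0.64891589 0.16188129 0.05822606] [[ 0.28   0.96   0.003]
 [ 0.96  -0.28   0.   ]
 [ 0.001  0.003 -1.   ]]
```

```bash
python3 -m handwheel '[[1,0,-0.005,0.018,0,0,0],[1,-0.012,0,0,0,0,0],[1,-0.01,0,0,0,0,0],[1,-0.01,0,0,0,0,0],[1,-0.01,0,0,0,0,0]]'; python3 -m handwheel '[[1,-0.012,0,0,0,0,0],[1,-0.012,0,0,0,0,0],[1,-0.012,0,0,0,0,0],[1,-0.012,0,0,0,0,0],[1,-0.012,0,0,0,0,0]]';  python3 -m handwheel '[[1,-0.01,0,0,0,0,0],[1,-0.01,0,0,0,0,0],[1,-0.006,0,0,0,0,0],[1,-0.006,0,0,0,0,0],[1,0,0,0,0,0,0]]'
```

```text
time: 4.05
tcp_pos: [0.6322, 0.1238, 0.0404]
eef_rot: [2.512, 1.885, 0.009]
wrist_force: [1.1, 2.5, 1.6]
grip_width: -0.0
gripper_force: 1.7
time: 4.55
tcp_pos: [0.6143, 0.0664, 0.0391]
eef_rot: [-2.511, -1.888, -0.004]
wrist_force: [1.7, 5.1, 4.2]
grip_width: 0.0002
gripper_force: 2.4
time: 5.05
tcp_pos: [0.604, 0.0333, 0.0378]
eef_rot: [2.513, 1.885, -0.005]
wrist_force: [0.3, 0.6, 0.5]
grip_width: -0.0002
gripper_force: 0.6
```

```bash
python3 -m handwheel '[[1,-0.006,0,0,0,0,0],[1,-0.006,0,0,0,0,0]]';for i in 1; do python3 -m handwheel '[[1,-0.004,0,0,0,0,0],[1,0,0,0,0,0,0]]'; done; python3 -m handwheel '[[1,-0.003,0,0,0,0,0],[1,0,0,0,0,0,0]]'
```

```text
time: 5.25
tcp_pos: [0.6008, 0.0236, 0.0378]
eef_rot: [-2.51, -1.888, 0.003]
wrist_force: [0.8, 2.0, 0.6]
grip_width: 0.0001
gripper_force: 1.2
time: 5.45
tcp_pos: [0.5994, 0.0179, 0.0378]
eef_rot: [2.513, 1.885, -0.005]
wrist_force: [0.4, 0.3, 0.4]
grip_width: -0.0001
gripper_force: 0.0
time: 5.65
tcp_pos: [0.5993, 0.017, 0.0381]
eef_rot: [-2.511, -1.887, 0.001]
wrist_force: [0.8, 1.4, -0.4]
grip_width: -0.0001
gripper_force: 0.7
```

```bash
python3 -m handwheel '[[1,-0.003,0,0,0,0,0],[1,-0.001,0,0,0,0,0],[1,0,0,0,0,0,0]]';python3 -m handwheel '[[1,-0.002,0,0,0,0,0],[1,0,0,0,0,0,0]]'
```

```text
time: 5.95
tcp_pos: [0.5994, 0.0169, 0.0388]
eef_rot: [-2.508, -1.889, -0.008]
wrist_force: [1.3, 6.2, -0.6]
grip_width: 0.0002
gripper_force: 3.0
time: 6.15
tcp_pos: [0.5994, 0.0168, 0.0392]
eef_rot: [-2.506, -1.889, -0.012]
wrist_force: [1.8, 6.5, -0.3]
grip_width: -0.0
gripper_force: 4.1
```

```bash
python3 -m handwheel '[[1,-0.004,0,0,0,0,0],[1,-0.003,0,0,0,0,0],[1,0,0,0,0,0,0],[1,0,0,0,0,0,0]]'
python3 - <<'E'
from h import *
cv2.imwrite("pics/t2.png",cv2.resize(read_camera("top")[100:275,255:485,::-1],None,fx=3.4,fy=3.4,interpolation=cv2.INTER_CUBIC))
E
```

```text
time: 6.55
tcp_pos: [0.5994, 0.0166, 0.0404]
eef_rot: [-2.499, -1.892, -0.027]
wrist_force: [3.2, 15.0, 1.8]
grip_width: 0.0001
gripper_force: 7.9
```

View pics/t2.png

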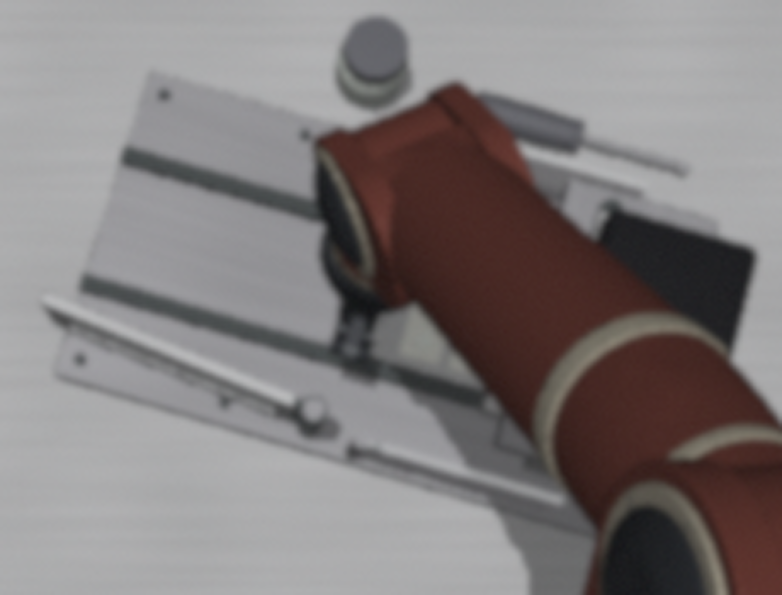

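Top view: the arm hides the carrier, but the TCP held position under 15 N, so the carrier is against the stop. The door is still open, with its edge at crop (45,300). Next I retract, lift and cross to the outer side of the door.

```bash
python3 -m handwheel '[[1,0.03,0,0,0,0,0],[1,0.03,0,0,0,0,0],[1,0.03,0,-0.04,0,0,0],[1,0.03,0,-0.045,0,0,0],[1,0.03,0,-0.045,0,0,0]]'; python3 -m handwheel '[[1,0,-0.02,-0.02,0,0,0],[1,0,-0.04,0,0,0,0],[1,0,-0.04,0,0,0,0],[1,0,-0.035,0,0,0,0],[1,0,0,0,0,0,0]]'
python3 - <<'E'
from h import *
s=read_state();print(s["tcp_pos"],R.from_rotvec(s["eef_rot"]).as_matrix().round(3))
a=-1.85387;d=s["tcp_pos"][:2]-[.60334,.02368];print("press",np.cos(a)*d[0]+np.sin(a)*d[1],-np.sin(a)*d[0]+np.cos(a)*d[1])
c=cam("wrist");cv2.imwrite("pics/w3.png",read_camera("wrist")[:,:,::-1])
t=np.linspace(1.475,0,13);r=.13;o=.019
P=np.c_[-r*np.sin(t)-o*np.cos(t),-.1+r*np.cos(t)-o*np.sin(t)];print(P[0]);print((np.diff(P,axis=0)*[-1,1]).round(4))
E
```

```text
time: 7.1
tcp_pos: [0.6361, 0.1441, 0.1626]
eef_rot: [2.511, 1.886, -0.005]
wrist_force: [0.8, -0.5, 1.3]
grip_width: 0.0001
gripper_force: 0.0
time: 7.6
tcp_pos: [0.5012, 0.1831, 0.1817]
eef_rot: [-2.504, -1.895, 0.008]
wrist_force: [1.2, -0.4, -0.2]
grip_width: -0.0001
gripper_force: 0.0
[0.50117724 0.18307899 0.18174678] [[ 0.272  0.962 -0.005]
 [ 0.962 -0.272 -0.002]
 [-0.004 -0.004 -1.   ]]
press -0.12452023515437434 -0.14261829422789335
[-0.1312213 -0.1064784]
[[-0.0002  0.0161]
 [-0.0022  0.016 ]
 [-0.0041  0.0156]
 [-0.006   0.015 ]
 [-0.0078  0.0141]
 [-0.0095  0.0131]
 [-0.011   0.0118]
 [-0.0124  0.0104]
 [-0.0135  0.0088]
 [-0.0145  0.0071]
 [-0.0153  0.0052]
 [-0.0158  0.0033]]
```

View pics/w3.png

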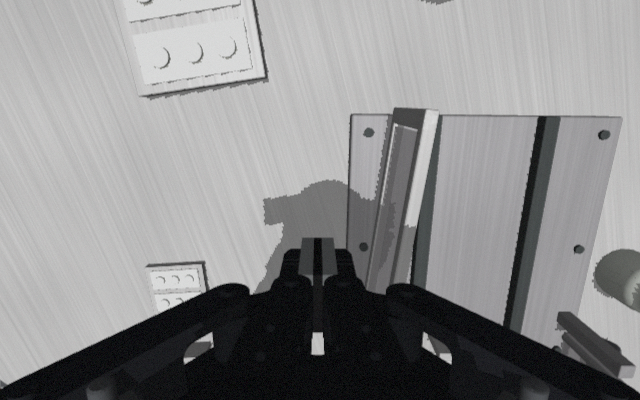

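The wrist view shows the door panel at columns 375–435, clear to the right of the fingers at 300–336. I can descend on its outer side.

```bash
python3 -m handwheel '[[1,0.004,0,0.045,0,0,0],[1,0,0,0.04,0,0,0],[1,0,0,0.02,0,0,0],[1,0,0.016,0,0,0,0],[1,0,0.016,0,0,0,0]]'; python3 -m handwheel '[[1,0,0.016,0,0,0,0],[1,-0.002,0.016,0,0,0,0],[1,-0.004,0.0155,0,0,0,0],[1,-0.006,0.015,0,0,0,0],[1,-0.008,0.014,0,0,0,0]]'; python3 -m handwheel '[[1,-0.0095,0.013,0,0,0,0],[1,-0.011,0.012,0,0,0,0],[1,-0.0125,0.0105,0,0,0,0],[1,-0.0135,0.009,0,0,0,0],[1,0,0,0,0,0,0]]'
python3 - <<'E'
from h import *
s=read_state()
a=-1.85387;d=s["tcp_pos"][:2]-[.60334,.02368];print("press",np.cos(a)*d[0]+np.sin(a)*d[1],-np.sin(a)*d[0]+np.cos(a)*d[1])
cv2.imwrite("pics/w4.png",read_camera("wrist")[:,:,::-1])
E
```

```text
time: 8.15
tcp_pos: [0.5391, 0.1753, 0.075]
eef_rot: [2.512, 1.886, -0.006]
wrist_force: [-0.8, 0.3, -0.0]
grip_width: 0.0001
gripper_force: 0.0
time: 8.65
tcp_pos: [0.608, 0.135, 0.0762]
eef_rot: [2.512, 1.886, -0.001]
wrist_force: [-0.7, 0.8, -0.3]
grip_width: 0.0
gripper_force: 0.0
time: 9.15
tcp_pos: [0.6374, 0.0743, 0.0762]
eef_rot: [2.514, 1.878, -0.003]
wrist_force: [1.2, -0.9, -0.4]
grip_width: 0.0004
gripper_force: 0.0
press -0.05806347522300622 0.018535279053163753
```

View pics/w4.png

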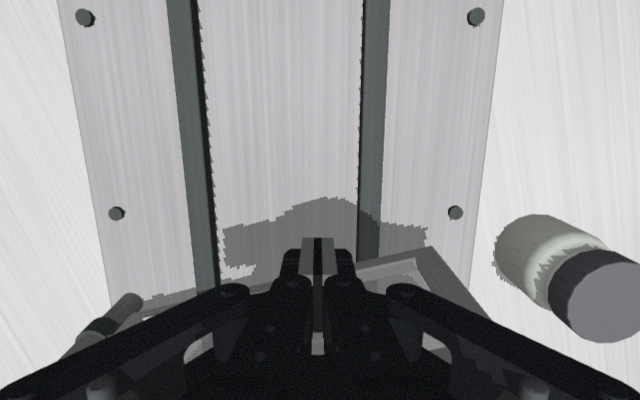

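The door is following, now about 0.35 rad open, with its panel ahead of the fingers. I keep pushing along +x.

```bash
python3 -m handwheel '[[1,-0.012,0.004,0,0,0,0],[1,-0.012,0.003,0,0,0,0],[1,-0.01,0,0,0,0,0],[1,-0.005,0,0,0,0,0]]'; python3 -m handwheel '[[1,-0.004,0,0,0,0,0],[1,0,0,0,0,0,0]]'; python3 -m handwheel '[[1,-0.003,0,0,0,0,0],[1,0,0,0,0,0,0],[1,0,0,0,0,0,0]]'
```

```text
time: 9.6
tcp_pos: [0.632, 0.0378, 0.0765]
eef_rot: [2.513, 1.884, -0.002]
wrist_force: [0.2, -0.0, -0.4]
grip_width: -0.0
gripper_force: 0.0
time: 9.8
tcp_pos: [0.631, 0.0359, 0.0766]
eef_rot: [-2.512, -1.887, 0.0]
wrist_force: [-1.1, 0.9, -0.2]
grip_width: -0.0003
gripper_force: 0.0
time: 10.1
tcp_pos: [0.6307, 0.0355, 0.0767]
eef_rot: [-2.509, -1.888, -0.004]
wrist_force: [0.8, 4.3, -0.3]
grip_width: 0.0002
gripper_force: 0.0
```

```bash
python3 -m handwheel '[[1,-0.004,0,0,0,0,0],[1,-0.003,0,0,0,0,0],[1,0,0,0,0,0,0],[1,0,0,0,0,0,0],[1,0,0,0,0,0,0]]'; python3 -m handwheel '[[1,0.01,0,0,0,0,0],[1,0.01,0,0,0,0,0],[1,0.03,0,0,0,0,0],[1,0.03,0,-0.03,0,0,0],[1,0.03,0,-0.04,0,0,0]]';  python3 -m handwheel '[[1,0.02,0,-0.045,0,0,0],[1,0.02,0,-0.045,0,0,0],[1,0.02,0,0,0,0,0],[1,0,0,0,0,0,0]]'
python3 - <<'E'
from h import *
c=cam("wrist");w=read_camera("wrist")[:,:,::-1];q=[.60334,.02368,-1.85387]
print(proj(press2w([[0,.087,.128],[0,-.087,.128],[0,-.1,.125],[.02,0,.066],[.15,0,.02]],q),c).round(0))
s=cv2.resize(read_camera("side")[60:290,200:450,::-1],(640,589));cv2.imwrite("pics/w5.png",w);cv2.imwrite("pics/s5.png",s)
E
```

```text
time: 10.6
tcp_pos: [0.6309, 0.0359, 0.0771]
eef_rot: [-2.502, -1.889, -0.021]
wrist_force: [5.2, 14.0, -5.3]
grip_width: -0.0001
gripper_force: 0.0
time: 11.1
tcp_pos: [0.6574, 0.1308, 0.1447]
eef_rot: [-2.512, -1.885, 0.013]
wrist_force: [1.3, 0.8, -0.0]
grip_width: 0.0003
gripper_force: 0.0
time: 11.5
tcp_pos: [0.6756, 0.1933, 0.2382]
eef_rot: [-2.508, -1.892, -0.005]
wrist_force: [-0.7, 1.0, -1.3]
grip_width: 0.0
gripper_force: 0.0
[[390. 398.]
 [192. 398.]
 [179. 395.]
 [296. 366.]
 [299. 426.]]
```

View pics/w5.png

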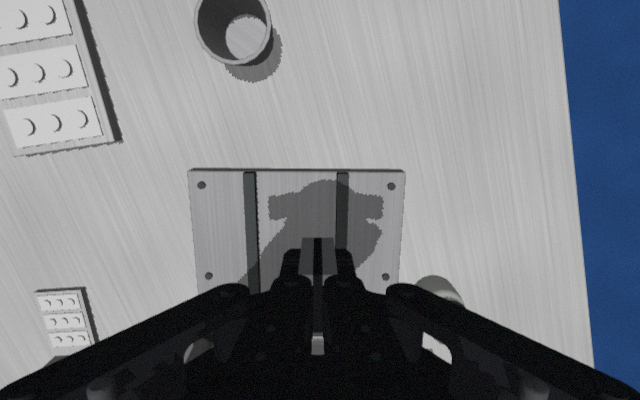

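View pics/s5.png

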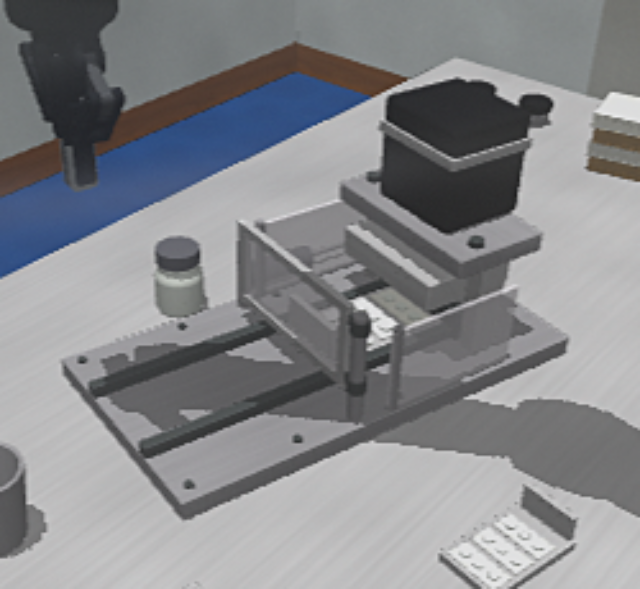

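The side view shows the carrier in under the head behind the shut door, which spans (240,225) to (350,375). The jar is standing and the arm is clear. The door took 14 N without moving, so it is on its limit stop.

```bash
python3 -c "
from bench import *
print(job_done())"
```

```text
the job is handed in; nothing more can be done
None
```

I pushed the carrier home against the end stop, shut the guard door behind it, backed the arm clear and handed the job in at about 11.6 s of the 51 s; no verdict came back.

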